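# Let the probe hoist down to its set mark on the ratchet

## Task

The probe hoist's load is held by a pawl in its toothed wheel. By feel and without forcing it against its stop, press down the thumbscrew on the pawl's tail so that the pawl lifts clear and the weight turns the wheel back, and let go in time for the pawl to drop in and hold the carriage with its pointer between the two prongs of the set mark. Touch neither wheel nor carriage, and leave the beaker, dish and vial where they stand.

Things in the scene. Friction and masses are not known exactly. Their poses are not given: they have to be found in the camera images.
- hoist: Bench hoist, fixed. Grey base 100x250x12 mm, aluminium plate behind a steel toothed wheel that faces -x. Origin at bench level; in its frame the base spans x -38..62, y -125..125 mm, wheel centre (0, 0, 85), square column at (24, -46), 259 high, scale bar at (24, -108), 235 high. On the side y > 50 mm nothing stands higher than the thumbscrew.
- wheel: Steel ratchet wheel, 12 saw teeth 7 mm deep, 90 mm over the tips; origin on its axis, the hoist's x. Its pinion meshes with the carriage's rack: one tooth is 10.5 mm of carriage height. With the pawl clear the load turns it back; a damper lets the carriage sink at 5 to 11 mm/s, differing with the unknown load. Not to be touched.
- pawl: Dark steel rocker; origin on its pin, at (0, 62, 123) mm of the hoist, axes as the hoist's when down. Its hooked nose reaches 66 mm to -y into the teeth, its tail 44 mm to +y. Pressing the tail's thumbscrew lifts the nose against a spring: 3 to 13 N, most as the load jams it. About 3.1 mm of press clears the teeth, at 4.7 mm is a hard stop; over 20 N is forcing it. Let go, it drops back.
- pawl_nose (a point): Lowest point of the pawl's nose. In the hoist frame its height is 124 mm with the nose fully down in the teeth, over 130 mm clear of the tooth tips, about 132 mm at the stop.
- carriage: Aluminium block 34x30x36 mm on the column, with a rack, a pointer and an arm holding an immersion probe over the beaker. Origin at the block's centre, 207 mm above the bench at the start; it can sink 68 mm. It rests only where a tooth lies on the pawl: at the start height and every 10.5 mm below. Not to be touched.
- pointer_tip (a point): Tip of the carriage's pointer, a 3 mm steel needle that points to the hoist's -y, at the height of the carriage's origin.
- set_mark: Black fork clamped on the scale bar (fixed), two prongs one above the other that point to the hoist's +y, 3 mm thick, 16 mm free gap between them. Origin in the middle of the gap. It is set 23 to 55 mm below the pointer's start height.
- beaker: Small glass beaker 50 mm wide, 62 mm high, under the probe, which comes down into it freely; origin under its centre; bystander.
- dish: Petri dish 59 mm wide, 14 mm high, on the bench in front of the wheel; origin under its centre; bystander.
- vial: White-capped vial 41 mm wide, 94 mm high, on the bench in front of the pawl's tail; origin under its centre; bystander.
- pawl_tail (a point): Point on the top of the pawl's tail bar, 35 mm from the pin, on the axis of the upright knurled steel thumbscrew (head 20 mm across). The top of the head is 10 to 22 mm above this point, as far as it happens to be screwed in: not measured, it has to be felt. The screw does not turn or slip when pressed.

How it is judged:
On the way, in this order (a step that is already met when the one before it is completed fails the run):
1. the robot holds the pawl clear of the wheel by its tail and the carriage sinks (z of pawl_nose in the frame of hoist above 0.1295 m and contact force between the fingers and pawl above 0.5 N and distance of carriage from where it was at the start of the episode above 0.003 m), for 0.2 s.
2. the pawl is back down in the wheel and holds the carriage with its pointer between the prongs (z of pawl_nose in the frame of hoist below 0.1265 m and z of pointer_tip in the frame of set_mark between -0.008 and 0.008 m and linear speed of carriage below 0.002 m/s), for 0.3 s.
At the end, for the whole second after the job is handed in: The pawl's nose is down in the wheel (below 126.5 mm in the hoist frame), the carriage stands still on it (under 2 mm/s) with its pointer between the prongs (within 8 mm of the middle of the gap in height) (all of step 2); the robot touches nothing.
It fails at once if the pawl is forced: more than 20 N between the robot and the pawl with its thumbscrew (contact force between any of the fingers, the arm and pawl above 20 N).
It fails at once if the robot touches the wheel or the carriage (contact force between any of the fingers, the arm and wheel above 1 N or contact force between any of the fingers, the arm and carriage above 1 N).
It fails at once if the beaker, dish or vial is moved more than 15 mm (distance of any of beaker, dish, vial from where it was at the start of the episode above 0.015 m).
It also fails if it takes over 58 s, if anything falls off the work surface, if the arm or the gripper's body presses on something with over 40 N, if the wrist force passes 120 N, or if a joint passes its speed limit or range.

## Robot

A 6-joint arm with a two-finger parallel gripper is mounted at the origin on a cart in front of the work surface, level with it; the furniture and walls round the work are solid. World frame = base frame: x ahead of the robot, y to its left, z up, the work surface at z = 0. Lengths are in m, angles in rad, forces in N, time in s.
With the tool pointing down it reaches from about 0.325 to 0.9 m from the base axis. Payload 6.1 kg.
Tool frame: the origin (TCP) lies midway between the tips of the shut fingers; the grasp point (between the pads) lies 19 mm behind it; z points along the fingers, y is the line along which they close (so a half turn about z gives the same grasp; the last joint's range is limited). The gripper opens to 85 mm and grips with 20 to 120 N. Pads are 22 mm wide; open, the fingers measure 114 mm over their backs; the gripper's body (76 mm by 85 mm) begins 54 mm behind the grasp point. The pads swing forward as they close: fully open they stand 13 mm farther back than shut.
Start: joints at [0.986, 0.22, 1.526, -0, 1.395, -0.126], TCP at [0.277, 0.56, 0.198] pointing down, gripper open.
Joint ranges: [-2.98, 2.98], [-0.91, 2.08], [0.09, 2.57], [-1.24, 4.39], [0.2, 2.65], [-2.68, 2.68]. Speed limits (rad/s): [2.57, 2.57, 3.01, 3.14, 3.14, 3.14].

## Interface

Orientations are given as [roll, pitch, yaw] about the fixed x, y, z axes, in that order (R = Rz(yaw) Ry(pitch) Rx(roll)).
In Python, from plant import movep, move_l, set_joints, gripper_to, hold, inverse_kinematics, observe, get_image, get_calibration, Unreachable, job_done gives the robot as it stands. Calls block until the motion is done:
- movep(position, orientation): joint-space move of the TCP to a pose.
- move_l(position, feed=0.15, rotation=None, max_force=None): straight line of the TCP; rotation=None keeps the orientation; feed is the mean speed in m/s. With max_force (N) it stops when the force on the tool has changed by that much, and returns True; else False.
- set_joints(angles): joint-space move.
- gripper_to(opening, f_grip=None): finger opening in m; f_grip is the grip in N (None keeps the last); returns when the fingers have stopped.
- hold(seconds).
- inverse_kinematics(position, orientation): joint angles nearest the present ones, or None.
- observe(): the state.
- get_image(name): name is "side" or "top"; returns (picture, depth): 480x640x3 uint8, red, green, blue; 480x640 float32, m along the optical axis (not along the pixel's ray), 0 where there is no reading.
- get_calibration(name): a dict with "intrinsics" (3x3 intrinsics, pixels), "world_from_camera" (4x4, takes a point from camera to world coordinates). Camera axes: x right, y down, z forward; pixel columns grow to the right and rows downward; lengths in m; the calibration is good to about 2 mm. A picture is of the moment at which its call begins. get_calibration takes no time and is no camera call.
A pose or a line that the arm cannot do raises Unreachable and nothing moves.
- job_done(): hands the job in; it is judged then, once.
The state is a dict: "time_s": time; "q": joint angles; "joint_velocities": joint speeds; "joint_torque": joint torques, N m; "eef_pos": TCP position; "tcp_rot": TCP orientation; "ft_force": force on the tool from outside, world axes, zero at the start; "torque": the same for the moment, N m; "opening": finger opening in m; "grasp_force": force on a finger pad.
Only numpy, scipy, OpenCV 4.12 (cv2) and the standard library are available. Lean on these libraries where they do the work, as an engineer would, in place of code of your own. Each camera call takes 0.05 s, during which the arm holds its last target. There are 200 camera calls.

## Working session

There is one attempt and no reset: what is moved stays moved. The work goes in short steps, each a Python script; the robot and the scene stay as the last script left them, time stands still between calls to the robot, and variables do not carry over. Pictures are saved under pics/ and viewed, at most 10 in all, crops included, and the job is handed in when it is done.

```bash
ls; mkdir -p pics
python3 - <<'E'
from plant import *
import cv2,numpy as np
for n in("side","top"):
    p,d=get_image(n); cv2.imwrite(f"pics/{n}0.png",p[:,:,::-1]); np.savez(f"pics/{n}0.npz",p=p,d=d)
    c=get_calibration(n); print(n,np.round(c["intrinsics"],1).tolist(),np.round(c["world_from_camera"],3).tolist())
print(observe())
E
```

```text
pics
side [[615.7, 0.0, 320.0], [0.0, 615.7, 224.6], [0.0, 0.0, 1.0]] [[0.909, -0.156, 0.387, 0.166], [-0.417, -0.336, 0.844, -0.995], [-0.001, -0.929, -0.371, 0.466], [0.0, 0.0, 0.0, 1.0]]
top [[484.3, 0.0, 324.9], [0.0, 484.3, 240.5], [0.0, 0.0, 1.0]] [[-0.001, -0.988, 0.157, 0.324], [-1.0, 0.003, 0.012, -0.293], [-0.012, -0.157, -0.988, 0.991], [0.0, 0.0, 0.0, 1.0]]
{'time_s': 0.1, 'q': array([ 9.85911274e-01,  2.21164712e-01,  1.52751147e+00, -5.56222891e-06,
        1.39472260e+00, -1.26084979e-01]), 'joint_velocities': array([ 0.00085162, -0.00025188, -0.00332938, -0.00056714, -0.0011744 ,
       -0.0011258 ]), 'joint_torque': array([ 3.80542524e-04, -4.98245180e+01, -3.90548873e+01, -2.66358766e-04,
        5.68004732e-03, -1.22576494e-04]), 'eef_pos': array([0.27644734, 0.55984611, 0.19679008]), 'tcp_rot': array([-3.13980017e+00, -2.21691556e-04,  2.68279336e+00]), 'ft_force': array([ 0.0472937 ,  1.61777918, -0.40475864]), 'torque': array([ 0.03559616,  0.00488393, -0.01131606]), 'grasp_force': 0.0, 'opening': 0.08535289801252746}
```

View pics/side0.png

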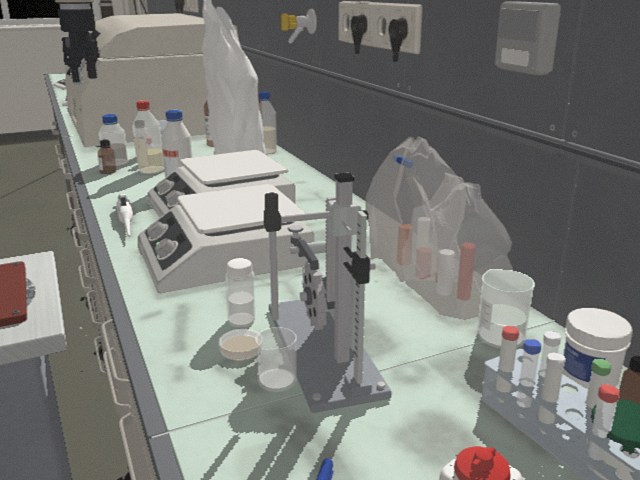

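View pics/top0.png

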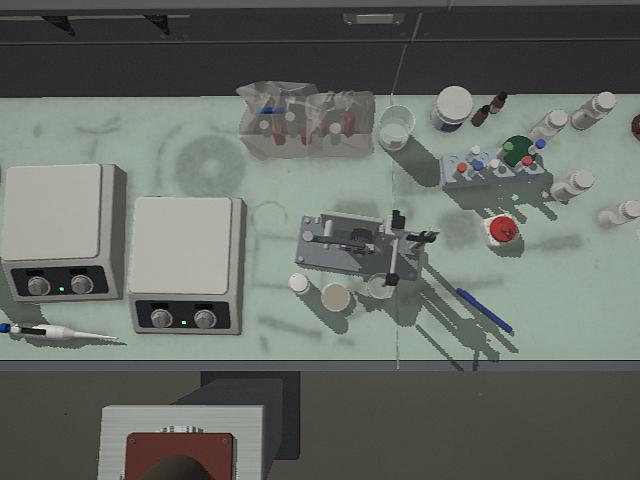

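The side view shows the hoist at around (270..390, 175..410), with the fork at about (355,265). In the top view the base spans about (297..425, 210..280), with the tail at the left near (310,238). I'll crop closer.

Run:
```python
import cv2,numpy as np
a=cv2.imread("pics/side0.png")[165:415,220:400]; b=cv2.imread("pics/top0.png")[195:310,280:445]
cv2.imwrite("pics/c1.png",cv2.resize(a,None,fx=2.4,fy=2.4,interpolation=cv2.INTER_CUBIC))
cv2.imwrite("pics/c2.png",cv2.resize(b,None,fx=4.8,fy=4.8,interpolation=cv2.INTER_CUBIC))
```

```text
(no output)
```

View pics/c1.png

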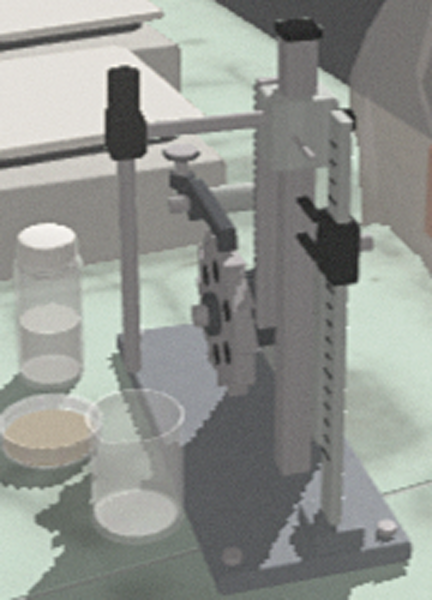

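View pics/c2.png

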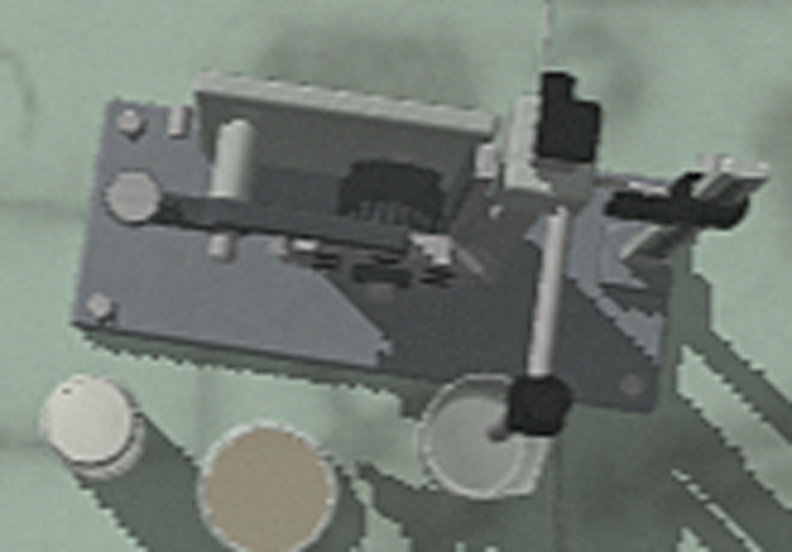

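The side crop shows the screw head at (182,152), the pointer needle at about (305,150) and the fork prongs at about (305,203) and (305,238). The top crop gives base corners at (108,98), (75,322) and (655,410), with the screw head at (133,197). Next I'll compute the poses from these.

```bash
cat > h.py <<'E'
import numpy as np
from plant import *
def ray(n,uv):
    c=get_calibration(n);K=np.array(c["intrinsics"]);T=np.array(c["world_from_camera"])
    return T[:3,3],T[:3,:3]@np.linalg.inv(K)@np.r_[uv,1]
def onplane(n,uv,p,nrm):
    o,d=ray(n,uv); return o+d*np.dot(np.array(p)-o,nrm)/np.dot(d,nrm)
def dep(n,uv,D):
    u,v=int(round(uv[0])),int(round(uv[1])); o,d=ray(n,uv); w=D[v-1:v+2,u-1:u+2]; return o+d*np.median(w[w>0])
E
python3 - <<'E'
from h import *
import cv2
T=lambda u,v:(280+(u+.5)/4.8-.5,195+(v+.5)/4.8-.5)
S=lambda u,v:(220+(u+.5)/2.4-.5,165+(v+.5)/2.4-.5)
Z=np.array([0,0,1.])
A,B,C=[onplane("top",T(*p),[0,0,.012],Z) for p in((108,98),(75,322),(655,410))]
print(A,B,C,np.linalg.norm(A-B),np.linalg.norm(B-C))
ey=(B-C);ey[2]=0;ey/=np.linalg.norm(ey); e2=A-B;e2/=np.linalg.norm(e2)
ex=np.array([ey[1],-ey[0],0]); print("angles",np.arctan2(ex[1],ex[0]),np.arctan2(e2[1],e2[0]))
ctr=(A+C)/2; O=ctr-.012*ex; O[2]=0
R=np.c_[ex,ey,Z]; print("O",O,"yaw",np.arctan2(ex[1],ex[0]))
np.savez("hoist.npz",O=O,R=R)
d=np.load("pics/top0.npz")["d"]; ds=np.load("pics/side0.npz")["d"]
H=lambda p:np.round(1e3*R.T@(p-O),1)
P=dep("top",T(133,197),d); print("head top depth",P,H(P), "nominal", O+R@[0,.097,.145])
Q=onplane("top",T(133,197),[0,0,.145],Z); print("head on .145",H(Q))
P=dep("side",S(182,152),ds); print("head side",H(P))
print("side col top",H(dep("side",S(297,28),ds)))
for x in(.024,):
  for nm,p in dict(ptr=(305,150),ptrend=(313,157),ptrst=(292,137),up=(305,203),lo=(303,238),barfoot=(333,520),bartop=(340,113)).items():
    print(nm,x,H(onplane("side",S(*p),O+R@[x,0,0],ex)),H(dep("side",S(*p),ds)))
for nm,p in dict(forkL=(612,205),forkM=(660,205),vial=(88,415),dish=(266,492),beaker=(480,440)).items(): print(nm,H(dep("top",T(*p),d)))
im=cv2.imread("pics/side0.png")[215:290,325:385]
cv2.imwrite("pics/c3.png",cv2.resize(im,None,fx=8,fy=8,interpolation=cv2.INTER_CUBIC))
E
```

```text
[ 0.53335333 -0.23452895  0.012     ] [ 0.43642226 -0.22115358  0.012     ] [ 0.39866973 -0.46540034  0.012     ] 0.09784954440345095 0.2471471916685667
angles -0.1533535609851592 -0.13712253833349813
O [ 0.45415236 -0.34813161  0.        ] yaw -0.1533535609851592
head top depth [ 0.46781003 -0.25190877  0.14359266] [ -1.2  97.2 143.6] nominal [ 0.46896942 -0.25226996  0.145     ]
head on .145 [ -1.4  97.1 145. ]
head side [ -0.9  91.1 143.3]
side col top [ 21.2 -52.7 259.5]
ptr 0.024 [ 24.  -59.1 200. ] [ 17.2 -79.3 208.6]
ptrend 0.024 [ 24.  -71.2 201.1] [ 27.  -62.3 197.3]
ptrst 0.024 [ 24.  -38.7 199. ] [ 16.2 -62.7 208.9]
up 0.024 [ 24.  -60.4 172.7] [ 16.6 -82.4 183.1]
lo 0.024 [ 24.  -58.2 152.9] [ 16.4 -80.8 164.2]
barfoot 0.024 [  24.  -111.8   23.9] [  22.1 -117.1   28. ]
bartop 0.024 [  24.  -106.9  236.2] [  24.2 -106.5  236.1]
forkL [ 18.1 -75.1 166.4]
forkM [ 17.5 -89.5 183. ]
vial [-80.3 104.4  96.3]
dish [-95.6  32.1  14.1]
beaker [-59.8 -54.2   3.9]
```

View pics/c3.png

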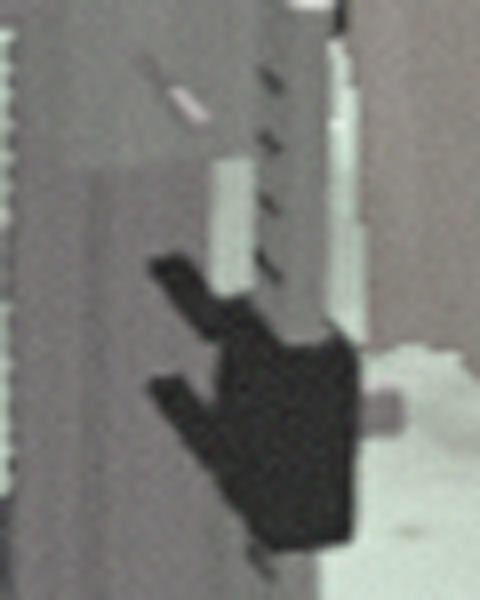

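The zoom shows the pointer tip at about (205,113), and the upper and lower prong tips at about (165,270) and (165,388). The hoist pose fits the given sizes (98x247 mm base against 100x250, screw at y=97, column top at 259.5). Next I'll refine the fork height and move above the screw.

```bash
cat >> h.py <<'E'
_h=np.load("hoist.npz");O,R=_h["O"],_h["R"]
def cap():
    "mean height and count of dark probe-cap points, from the side camera, hoist frame, mm"
    p,d=get_image("side"); v,u=np.mgrid[150:300,250:300]; v,u=v.ravel(),u.ravel()
    c=get_calibration("side");K=np.array(c["intrinsics"]);T=np.array(c["world_from_camera"])
    D=d[v,u]; P=(T[:3,:3]@np.linalg.inv(K)@np.c_[u,v,np.ones(len(u))].T*D).T+T[:3,3]
    H=(P-O)@R; dark=p[v,u].max(1)<75
    m=(D>0)&dark&(H[:,0]>-90)&(H[:,0]<-25)&(H[:,1]>-90)&(H[:,1]<-20)&(H[:,2]>110)
    return 1e3*H[m,2].mean(),m.sum()
E
python3 - <<'E'
from h import *
S=lambda u,v:(325+(u+.5)/8-.5,215+(v+.5)/8-.5)
for x in(.016,.020,.024):
  z=[1e3*(R.T@(onplane("side",S(*p),O+R@[x,0,0],R[:,0])-O)) for p in((205,113),(165,270),(165,388))]
  print(x,np.round(z,1).tolist(),"drop",z[0][2]-(z[1][2]+z[2][2])/2)
print([cap() for _ in range(4)])
gripper_to(0.0)
e=observe(); print(e["opening"])
p=O+R@[0,.097,0]
move_l([.277,.56,.30])
rot=[np.pi,0,1.2]
movep([p[0],p[1],.25],rot)
movep([p[0],p[1],.175],rot)
hold(.3); e=observe(); print(e["time_s"],e["eef_pos"],e["tcp_rot"],e["ft_force"],e["q"]); print([cap() for _ in range(4)])
import cv2
im=get_image("side")[0]; cv2.imwrite("pics/s1.png",cv2.resize(im[120:300,210:410,::-1],None,fx=3,fy=3))
E
```

```text
0.016 [[16.0, -94.7, 213.0], [16.0, -78.5, 182.7], [16.0, -79.3, 164.6]] drop 39.33439121582242
0.02 [[20.0, -83.0, 208.0], [20.0, -66.5, 177.1], [20.0, -67.3, 158.6]] drop 40.115059185438525
0.024 [[24.0, -71.3, 203.0], [24.0, -54.5, 171.4], [24.0, -55.3, 152.7]] drop 40.895727155054516
[(np.float64(nan), np.int64(0)), (np.float64(nan), np.int64(0)), (np.float64(nan), np.int64(0)), (np.float64(nan), np.int64(0))]
-0.00024399226000622126
5.5333 [ 0.47006224 -0.25302532  0.17709774] [3.13827163e+00 9.13535263e-04 1.20007231e+00] [ 0.27570172 -0.28772481 -0.37943094] [-6.41580392e-01  1.50474079e-02  1.79011489e+00  8.57813781e-06
  1.33298598e+00 -2.70859903e-01]
[(np.float64(nan), np.int64(0)), (np.float64(nan), np.int64(0)), (np.float64(nan), np.int64(0)), (np.float64(nan), np.int64(0))]h.py:18: RuntimeWarning: Mean of empty slice.
  return 1e3*H[m,2].mean(),m.sum()
  ret = ret.dtype.type(ret / rcount)
```

View pics/s1.png

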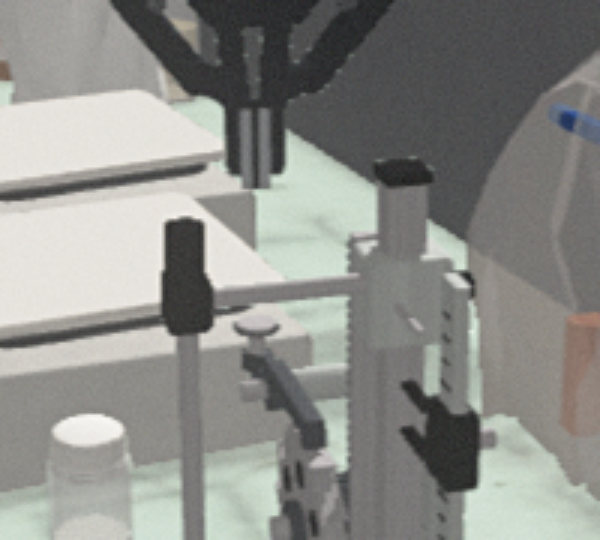

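The gripper hangs well above the screw, which sits at about (257,325) in this crop; the cap is at (187,275) and the fork at about (440,430). The ray and depth estimates of the drop disagree (40 mm and 35 mm), so I'll check with depth clouds from both cameras against known heights. The cap mask also needs fixing.

Run:
```python
from h import *
def cloud(n,u0,u1,v0,v1,f=None):
    p,d=(np.load(f"pics/{n}0.npz")[k] for k in "pd"); v,u=np.mgrid[v0:v1,u0:u1]; v,u=v.ravel(),u.ravel()
    c=get_calibration(n);K=np.array(c["intrinsics"]);T=np.array(c["world_from_camera"])
    P=(T[:3,:3]@np.linalg.inv(K)@np.c_[u,v,np.ones(len(u))].T*d[v,u]).T+T[:3,3]
    return u,v,1e3*(P-O)@R,p[v,u].max(1)
u,v,H,b=cloud("side",258,288,190,235); m=(H[:,0]<0)&(H[:,1]<-20)&(H[:,1]>-120)
print("cap",m.sum(),np.round(np.percentile(H[m],[5,50,95],axis=0),1).tolist(),np.percentile(b[m],[10,50,90]))
u,v,H,b=cloud("side",340,352,244,268)
for r in range(244,268): print(r,[(int(x),int(y),int(z),int(bb)) for x,y,z,bb in np.c_[H,b][v==r][3:9]])
u,v,H,b=cloud("side",344,353,222,234)
for r in range(222,234): print(r,[(int(x),int(y),int(z),int(bb)) for x,y,z,bb in np.c_[H,b][v==r]])
u,v,H,b=cloud("top",403,440,225,250)
for r in range(230,246,1): print(r,[(int(x),int(y),int(z),int(bb)) for x,y,z,bb in np.c_[H,b][v==r][2:36:3]])
```

```text
cap 685 [[-71.4, -62.4, 206.5], [-63.6, -59.6, 223.9], [-50.5, -52.0, 246.6]] [ 53.  60. 126.]
244 [(21, -53, 176, 116), (23, -52, 176, 118), (23, -54, 177, 119), (25, -53, 176, 113), (26, -52, 175, 121), (26, -55, 177, 117)]
245 [(20, -55, 176, 119), (21, -56, 176, 122), (23, -54, 175, 118), (24, -55, 175, 118), (25, -56, 176, 118), (26, -55, 175, 119)]
246 [(21, -54, 174, 122), (22, -53, 174, 121), (23, -56, 175, 112), (25, -53, 174, 93), (26, -54, 173, 91), (27, -53, 173, 107)]
247 [(14, -76, 183, 95), (15, -75, 182, 70), (15, -78, 184, 63), (17, -75, 182, 50), (18, -76, 183, 54), (26, -56, 173, 71)]
248 [(14, -76, 182, 89), (14, -79, 183, 47), (15, -79, 183, 37), (17, -78, 182, 39), (17, -80, 183, 39), (19, -78, 182, 45)]
249 [(14, -75, 180, 96), (14, -78, 181, 65), (14, -81, 183, 43), (16, -81, 183, 51), (16, -82, 183, 46), (17, -83, 183, 41)]
250 [(21, -54, 169, 123), (14, -79, 181, 97), (15, -80, 181, 61), (14, -87, 184, 39), (16, -84, 183, 42), (17, -84, 182, 42)]
251 [(20, -55, 169, 119), (22, -54, 168, 126), (13, -84, 182, 91), (14, -85, 182, 50), (15, -86, 182, 44), (16, -
[... 7707 characters left out ...]
(33, -102, 26, 113), (22, -98, 96, 145), (20, -101, 111, 79), (20, -106, 117, 54), (20, -111, 119, 60), (43, -137, 0, 169), (43, -142, 2, 184), (44, -149, 2, 178), (45, -155, 0, 165), (47, -161, 0, 162)]
244 [(30, -91, 25, 110), (31, -97, 24, 117), (32, -103, 23, 127), (21, -99, 92, 136), (19, -102, 107, 66), (20, -108, 105, 53), (20, -112, 110, 76), (40, -136, 2, 178), (42, -143, -1, 169), (42, -149, 1, 167), (44, -156, -2, 166), (44, -161, 1, 165)]
245 [(28, -92, 21, 113), (29, -97, 24, 117), (24, -98, 57, 138), (21, -100, 83, 89), (20, -104, 92, 59), (20, -110, 95, 63), (38, -131, 0, 87), (38, -137, 1, 172), (39, -143, 3, 168), (41, -150, -1, 164), (42, -156, -1, 166), (42, -162, 0, 163)]
```

The clouds settle it: the needle top is at 209 and the prong tops are at 183 and 164. That puts the gap middle 35 mm below the start, so the goal is the 3rd tooth (31.5 mm). Now I'll feel for the screw.

```bash
sed -i 's/H=(P-O)@R; dark/H=1e3*(P-O)@R; dark/; s/return 1e3\*H\[m,2\]/return H[m,2]/' h.py
python3 - <<'E'
from h import *
print([cap() for _ in range(5)])
P=[.468,-.252]
move_l([*P,.157],feed=.03); hold(.3)
f=[]
for _ in range(8): hold(.03); f.append(observe()["ft_force"][2])
print("noise",np.round(f,2), observe()["eef_pos"])
r=move_l([*P,.130],feed=.006,max_force=2.0)
e=observe(); print(r,e["time_s"],e["eef_pos"],e["ft_force"])
hold(.15); e=observe(); print(e["time_s"],e["eef_pos"],e["ft_force"])
E
```

```text
[(np.float64(226.88967467324397), np.int64(534)), (np.float64(227.01835440478973), np.int64(536)), (np.float64(226.92311464979824), np.int64(531)), (np.float64(226.99212038048015), np.int64(533)), (np.float64(226.97511421703334), np.int64(531))]
noise [ 0.1   0.6   0.17 -0.12 -0.53  0.11  1.04  0.51] [ 0.46802217 -0.25199769  0.1570265 ]
False 12.0 [ 0.46800844 -0.2520199   0.13002011] [-0.13665778 -0.97926944 -0.08736005]
12.15 [ 0.46798291 -0.25202275  0.12999677] [-0.31649873 -0.2512416   0.05808826]
```

Run:
```python
from h import *
import cv2
print(cap())
a=get_image("side")[0][150:270,240:380,::-1]; b=get_image("top")[0][190:290,280:400,::-1]
a=cv2.resize(a,(560,480)); b=cv2.resize(b,(0,0),fx=2,fy=2)
cv2.imwrite("pics/s2.png",np.hstack([a,np.pad(b,((0,480-200),(0,0),(0,0)))]))
```

```text
(np.float64(226.93132521545581), np.int64(539))
```

View pics/s2.png

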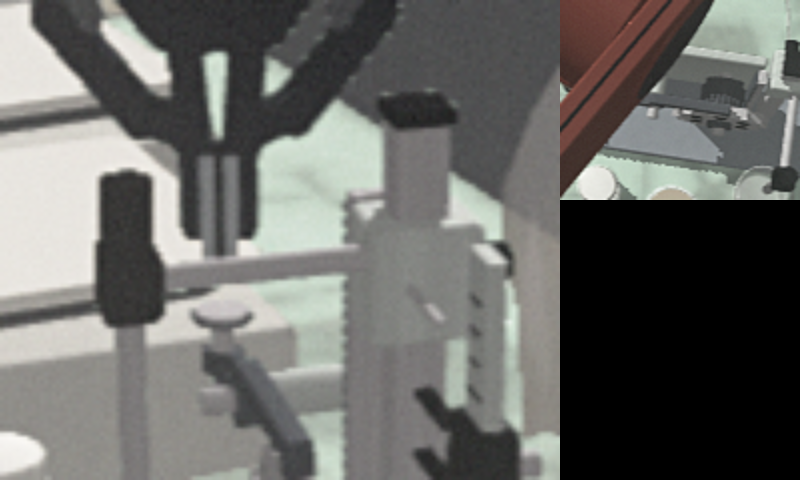

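The finger tips, at crop (220,255), still appear above the head at (222,312). I'll measure the tip position by depth.

Run:
```python
from h import *
p,d=get_image("side")
for uv in((292.5,205),(295,209),(295,212),(297,212),(290,206),(302,206),(295,228),(293,229),(298,229)):
    print(uv,np.round(dep("side",uv,d),4),np.round(1e3*R.T@(dep("side",uv,d)-O),1))
e=observe();print(e["eef_pos"],e["tcp_rot"],e["opening"],e["q"])
```

```text
(292.5, 205) [ 0.4617 -0.2618  0.1795] [ -5.7  86.5 179.5]
(295, 209) [ 0.4652 -0.262   0.1732] [ -2.2  86.8 173.2]
(295, 212) [ 0.4652 -0.2618  0.1688] [ -2.3  87.  168.8]
(297, 212) [ 0.4678 -0.2628  0.1687] [  0.4  86.4 168.7]
(290, 206) [ 0.4588 -0.2597  0.1778] [ -8.9  88.1 177.8]
(302, 206) [ 0.4754 -0.2626  0.1762] [  8.   87.8 176.2]
(295, 228) [ 0.4664 -0.2578  0.1434] [ -1.7  91.1 143.4]
(293, 229) [ 0.4629 -0.2591  0.143 ] [ -5.   89.3 143. ]
(298, 229) [ 0.4701 -0.2598  0.142 ] [  2.3  89.8 142. ]
[ 0.46799542 -0.25197434  0.12998012] [-3.14153237e+00 -1.39231382e-05  1.20004226e+00] -0.00013034086309104067 [-6.42323861e-01  5.70007219e-02  1.83901279e+00 -2.90899638e-06
  1.24564095e+00 -2.71568861e-01]
```

By the camera the tips stand at z≈0.167, although the reported TCP is 0.130. So the reading sits about 37 mm low, and I expect contact at a reported ~0.106. I'll keep feeling downwards with the force guard on.

Run:
```python
from h import *
P=[.468,-.252]
r=move_l([*P,.114],feed=.015,max_force=3)
e=observe(); print(r,e["time_s"],e["eef_pos"],e["ft_force"])
if not r:
    hold(.2)
    r=move_l([*P,.097],feed=.005,max_force=2.0)
    e=observe(); print(r,e["time_s"],e["eef_pos"],e["ft_force"])
hold(.15); e=observe(); print(e["time_s"],e["eef_pos"],e["ft_force"])
p,d=get_image("side")
for uv in((295,220),(295,223),(295,225),(295,227),(295,229)): print(uv,np.round(1e3*R.T@(dep("side",uv,d)-O),1))
```

```text
False 13.5667 [ 0.46806764 -0.25207314  0.11413764] [-0.39566551 -0.14330683  0.20670496]
True 15.2083 [ 0.46802326 -0.25198906  0.10879754] [0.45288281 1.07482488 4.27779056]
15.3583 [ 0.46800848 -0.25198093  0.10876108] [0.38311163 0.05677317 5.23618573]
(295, 220) [-36.4 -55.9 214.3]
(295, 223) [ -2.7  86.3 152.8]
(295, 225) [ -2.6  87.1 149.5]
(295, 227) [ -2.6  87.1 146.5]
(295, 229) [ -2.4  88.  143.2]
```

I felt the head at a reported z≈0.109. Now I'll press about 3.9 mm, track the carriage by the cap, and release just after the 2nd tooth has passed.

Run:
```python
from h import *
P=[.468,-.252]; Z0=226.95; z=.1053; log=[]
r=move_l([*P,z],feed=.005,max_force=12)
e=observe(); print(r,e["time_s"],e["eef_pos"],e["ft_force"])
t0=e["time_s"]; tl=t0
while True:
    s=Z0-cap()[0]; e=observe(); t=e["time_s"]; log.append((round(t-t0,2),round(s,2),round(e["ft_force"][2],1),round(1e3*e["eef_pos"][2],2)))
    if s>=23.7 or t-t0>8: break
    if s<1 and t-tl>.6 and e["ft_force"][2]<15 and z>.1045:
        z-=.0003; move_l([*P,z],feed=.003,max_force=6); tl=observe()["time_s"]
move_l([*P,.125],feed=.06)
for l in log: print(*l)
for _ in range(5): hold(.3); print(observe()["time_s"],Z0-cap()[0])
```

```text
False 16.1083 [ 0.46834966 -0.25101967  0.10669366] [-2.07068864  6.39070038 11.63324994]
0.05 -0.59 12.0 106.68
0.1 -0.59 12.6 106.72
0.15 -0.54 13.2 106.7
0.2 -0.61 11.6 106.71
0.25 -0.48 12.7 106.71
0.3 -0.51 12.2 106.7
0.35 -0.5 12.6 106.71
0.4 -0.51 12.3 106.71
0.45 -0.59 12.5 106.7
0.5 -0.55 12.4 106.74
0.55 -0.56 12.5 106.68
0.6 -0.56 12.6 106.68
0.9 -0.52 13.5 106.41
0.95 -0.51 12.4 106.44
1.0 -0.5 12.1 106.43
1.05 -0.51 12.5 106.4
1.1 -0.51 13.7 106.4
1.15 -0.43 13.2 106.42
1.2 -0.5 12.0 106.43
1.25 -0.47 13.4 106.42
1.3 -0.49 12.9 106.41
1.35 -0.47 12.3 106.41
1.4 -0.56 12.7 106.43
1.45 -0.4 12.4 106.43
1.5 -0.5 12.3 106.41
1.8 -0.62 13.0 106.12
1.85 -0.49 13.0 106.15
1.9 -0.59 12.5 106.14
1.95 -0.51 12.7 106.11
2.0 -0.44 13.0 106.15
2.05 -0.56 13.6 106.13
2.1 -0.41 13.6 106.12
2.15 -0.56 14.1 106.12
2.2 -0.51 13.2 106.11
2.25 -0.39 13.3 106.17
2.3 -0.47 13.1 106.16
2.35 -0.51 13.2 106.13
2.65 1.11 10.8 105.42
2.7 1.37 11.0 105.39
2.75 1.81 10.4 105.39
2.8 2.45 10.2 105.38
2.85 2.79 9.5 105.39
2.9 3.19 10.3 105.36
2.95 3.64 10.1 105.36
3.0 4.17 10.9 105.35
3.05 4.84 10.3 10
[... 393 characters left out ...]
.39
4.0 13.36 10.3 105.36
4.05 13.73 10.3 105.37
4.1 14.19 10.4 105.35
4.15 14.64 10.0 105.35
4.2 15.22 10.7 105.38
4.25 15.53 11.0 105.34
4.3 15.91 10.6 105.33
4.35 16.36 11.3 105.33
4.4 16.76 9.9 105.35
4.45 17.25 10.8 105.36
4.5 17.58 10.5 105.4
4.55 18.15 11.2 105.39
4.6 18.46 10.6 105.33
4.65 18.85 11.2 105.35
4.7 19.4 10.2 105.36
4.75 19.8 11.4 105.34
4.8 20.23 9.6 105.35
4.85 20.57 10.8 105.37
4.9 21.0 10.4 105.37
4.95 21.44 10.0 105.33
5.0 22.02 10.9 105.37
5.05 22.33 10.5 105.36
5.1 22.73 10.4 105.37
5.15 23.1 10.7 105.37
5.2 23.66 10.3 105.38
5.25 23.96 9.9 105.37
22.15 30.979666596815946
22.5 30.93701271432161
22.85 31.10355648256683
23.2 30.96423455917224
23.55 30.845538758716202
```

The carriage stopped about 31.5 mm down and is holding still. I'll back off, check the pointer against the prongs, and hand in if it's good.

Run:
```python
from h import *
import cv2
move_l([.468,-.252,.17],feed=.08); hold(.3)
p,d=get_image("side"); cv2.imwrite("pics/s3.png",cv2.resize(p[190:310,250:390,::-1],(560,480)))
v,u=np.mgrid[225:285,335:365]; v,u=v.ravel(),u.ravel()
c=get_calibration("side");K=np.array(c["intrinsics"]);T=np.array(c["world_from_camera"])
H=1e3*(((T[:3,:3]@np.linalg.inv(K)@np.c_[u,v,np.ones(len(u))].T*d[v,u]).T+T[:3,3])-O)@R
m=(H[:,0]<21)&(H[:,0]>10)&(H[:,1]<-70)&(H[:,1]>-84)&(H[:,2]>150)&(H[:,2]<200)
print("pointer",np.percentile(H[m&(p[v,u].max(1)>105)][:,2],[10,50,90]))
print(observe()["time_s"],226.95-cap()[0])
```

```text
pointer [175.9584474 176.9838237 177.5424984]
24.6667 30.955961338330837
```

View pics/s3.png

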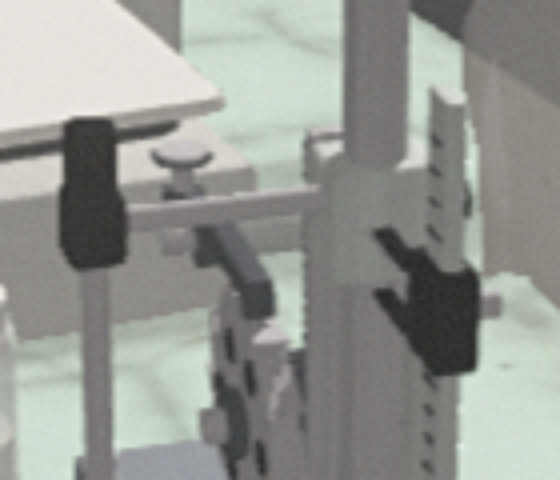

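The pointer's top reads 177, and the prong tops are at 183 and 164, so it sits between the prongs about 3.5 mm above the middle (prongs at about (390,240) and (390,300)). The pawl is down and the gripper is clear.

```bash
python3 -c "
from plant import *
print(job_done())"
```

```text
the job is handed in; nothing more can be done
None
```

The job is handed in: the pawl dropped into the third tooth and holds the carriage still, about 31.5 mm down, with its pointer between the prongs (about 3.5 mm above the middle by depth reading); wrist force readings stayed under 15 N.

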